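# Fit the LED driver to a headlamp

### The arm

A 6-joint arm with a two-finger parallel gripper is mounted at the origin on the work surface. World frame = base frame: x ahead of the robot, y to its left, z up, the work surface at z = 0. Lengths are in m, angles in rad, forces in N, time in s.
With the tool pointing down it reaches from about 0.35 to 0.775 m from the base axis. Payload 5.5 kg.
Tool frame: the origin (TCP) lies at the very end of the fingers, on their centre line; the grasp point (between the pads) lies 19 mm behind it; z points along the fingers, y is the line along which they close (so a half turn about z gives the same grasp; the last joint's range is limited). The gripper opens to 85 mm and grips with 20 to 120 N. Pads are 22 mm wide; open, the fingers measure 114 mm over their backs; the gripper's body (76 mm by 85 mm) begins 54 mm behind the grasp point. The pads swing forward as they close: fully open they stand 13 mm farther back than shut.
Start: joints at [-1.253, 0.313, 0.046, 1.304, 0, 1.431], TCP at [0.254, -0.516, 0.231] pointing down, gripper open.
Joint ranges: [-2.76, 2.76], [-0.86, 1.69], [-1.03, 1.26], [-2.2, 2.34], [-1.47, 1.5], [-3.14, 3.14]. Speed limits (rad/s): [2.57, 2.57, 3.14, 3.14, 3.14, 3.14].

### API

Orientations are given as a unit quaternion [w, x, y, z].
In Python, from workcell import env, cams, ticket, spotter gives the robot as it stands.
- The arm moves only by the tool jog_arm, never from a script. Its argument "increments" is a list that holds one entry, the list of rows, each a list of 7 numbers: the shift along the tool's x, y, z in units of 0.25 m (1.0 is 0.25 m), then the turn, a rotation vector about the tool's x, y, z in units of 180 degrees (1.0 is 180 degrees), then the closure in counts, from 0 (fully open) to 255 (shut). A call has 1 to 20 rows; each row shifts and turns the commanded pose from where the row before left it, along the tool's axes as they then stand; what a row does not reach is not made up. A row lasts 1/10 s, in which the tool goes at most 50 mm and 8.59 degrees, less where a joint would pass 70% of its speed; a pose out of reach is approached as far as the arm can. A call with a number of a shift or a turn outside -1 to 1 is refused whole. A call with a gripper value outside its range is refused whole. The fingers move at their own pace and stop on an object; "force" is the grip in N (left out, the last holds). Time passes only in rows, so rows that do not move let the fingers close. It gives the time, the measured TCP pose, the force, the opening and the grip force at its end, in the units of the state.
- env.get_state(): the state, without advancing time (a new reading comes with each control period).
- cams.read_camera(name): name is "side" or "top" or "wrist"; returns a dict with "pixels" (384x512x3 uint8, red, green, blue), "fx", "fy", "cx", "cy" (pixels), "xyz" and "attitude" of the camera in the world; the wrist camera has in their place "mount" (4x4, takes a point from camera to tool coordinates, whose origin is the TCP and whose axes are the flange's). Camera axes: x right, y down, z forward; pixel columns grow to the right and rows downward; lengths in m; the calibration is good to about 2 mm. A picture is of the moment at which its call begins: read the wrist's pose just before it. There is no depth.
- ticket.hand_in(): hands the job in; it is judged then, once.
Trained networks look in the newest picture that a camera, given by its name, has taken for a name from the list of things; names that differ only in an ending like _2 or _b are one class to them, and where a whole thing is asked for, a point or a joint stands for the part that bears it (a point fixed in the world has none). Each returns a list of dicts, best first, with "conf" (0 to 1); they miss things now and then, are a little off and sometimes report something else, mostly with a low value. They report only what shows in the picture. A call takes as long as a camera call. They do not tell look-alikes from the thing itself.
- spotter.find_in(target, camera): "uv" ([column, row] in pixels, amid what is visible of it).
- spotter.cut_out(target, camera): "region" (384x512 bool, what is visible of it) and "uv" ([column, row] in pixels, amid what is visible of it).
- spotter.landmark_of(target, camera): "uv" ([column, row] in pixels: a listed point, or the origin of a listed thing).
The state is a dict: "clock": time; "joint_pos": joint angles; "qvel": joint speeds; "tau": joint torques, N m; "tcp_pos": TCP position; "orientation": TCP orientation; "wrist_force": force on the tool from outside, world axes, zero at the start; "ft_torque": the same for the moment, N m; "finger_gap": finger opening in m; "grip_force": force on a finger pad.
Only numpy, scipy, OpenCV 4.12 (cv2) and the standard library are available. Lean on these libraries where they do the work, as an engineer would, in place of code of your own. Each camera call takes 0.05 s, during which the arm holds its last target. There are 200 camera calls.

### The job

Put this headlamp, lying on its lens in the tilting stand, back together: first push both round bulb covers on its back fully home, then pick up the finned LED driver module from the bench, without disturbing the other things there. Tilt the module to match the sloped aluminium pad on the lamp's side and press it flush and square on the middle of the pad, plug socket at the lower end, with a light, steady push of about 10 N so that its adhesive backing takes. Finish while still holding it pressed there: do not let go.

Things in the scene. Friction and masses are not known exactly. Their poses are not given: they have to be found in the camera images.
- seat (a point): the pad: flat bare aluminium rectangle, 94 mm (along its x) by 48 mm (along its y), raised 9 mm above the sloping side of the black lamp housing that faces the robot. Origin at the middle of its face; x points up the slope towards the bulb covers, y across, z straight out of the face. It slopes 13 to 31 degrees from level, depending on how the stand was clamped; the lamp stays put under a push of 25 N. About 0.21 m above the bench.
- lamp: the headlamp: black housing with clear lens edge, 285 mm wide (its y) and 250 mm deep (its x) at the lens, held by its ends in a steel stand with two uprights; origin 150 mm above the bench on the stand's tilting axis (its y), z out of the lamp's back, x from the pad towards the covers
- module_center (a point): centre of the LED driver module, a loose aluminium block with cooling fins, 0.13 to 0.25 kg, lying flat on the bench, base down: base plate 94 mm (x) by 50 mm (y) by 4 mm, on it a finned body 62 mm (x, its middle 4 mm towards +x) by 50 mm (y), its flat sides flush with the base plate, top 30 mm above the underside. This point is 15 mm above the flat underside, half-way along the base plate; z points up out of the fins. Grasp across the 50 mm width (y).
- module_plug (a point): outer face of the module's black plug socket, 47 mm towards -x from the module's centre: the end that must lie at the low end of the pad
- cap_big (a joint): travel of the larger bulb cover (80 mm across, black, ribbed edge, on the lamp's back on its robot's-right side), in m: 0 = standing 8 mm proud, 0.008 = fully home. Stiff seal, needs about 6 N, stays where it is pushed, stops hard when home.
- cap_big_top (a point): middle of the flat top of the larger cover's raised hub (30 mm across), about 0.26 m above the bench; z points outward along the cover's axis, so it is pushed along -z; x and y are those of the lamp (y across, x from the pad towards the covers)
- cap_small (a joint): travel of the smaller bulb cover (64 mm across, same shape, beside the larger one), same values and stiffness
- cap_small_top (a point): middle of the flat top of the smaller cover's raised hub (30 mm across), axes as for the larger
- module: the LED driver module itself; origin in the middle of its underside, axes as at its centre point
- sanding_block: blue foam sanding block, 125 x 68 x 36 mm, not to be disturbed
- tape_roll: roll of masking tape, 100 mm across, 25 mm high, not to be disturbed
- screwdriver: screwdriver with red handle lying on the bench, not to be disturbed
- scissors: scissors with orange handles lying on the bench, about 180 mm long, not to be disturbed
Not all that is in view belongs to the job. Of the things shaped like the module, the aluminium one is meant.

How it is judged:
On the way, in this order (a step that is already met when the one before it is completed fails the run):
1. both bulb covers are pushed fully home (value of joint each of cap_big, cap_small above 0.0065 m), for 0.2 s.
2. the module is picked up off the bench (height (world z) of module_center above 0.05 m), for 0.1 s.
At the end, for the whole second after the job is handed in: both covers within 1.5 mm of home; the module's base flush on the pad (within 1.7 degrees and 2 mm), centred within 7 mm along and across, squared within about 6 degrees, plug socket at the low end, pressed on the pad by the gripper with 3 to 30 N and still (all of step 1 and x of module_center in the frame of seat between -0.007 and 0.007 m and y of module_center in the frame of seat between -0.007 and 0.007 m and z of module_center in the frame of seat between 0.012 and 0.017 m and angle between the z axis of module and the z axis of seat, either way round below 0.03 rad and angle between the x axis of module and the x axis of seat, either way round below 0.1 rad and x of module_plug in the frame of seat below -0.03 m and contact force between module and lamp between 3 and 30 N and contact force between the fingers and module above 2 N and linear speed of module below 0.01 m/s); the arm keeps its last pose, push and grip.
It fails at once if the module is rammed against the lamp (over 45 N) (contact force between module and lamp above 45 N).
It fails at once if a bystander is pushed more than 30 mm (distance of any of sanding_block, tape_roll, screwdriver, scissors from where it was at the start of the episode above 0.03 m).
It also fails if it takes over 69 s, if anything falls off the work surface, if the arm or the gripper's body presses on something with over 40 N, if the wrist force passes 120 N, or if a joint passes its speed limit or range.

## Working session

There is one attempt and no reset: what is moved stays moved. The work goes in short steps, Python scripts to look and compute and a tool call to move; the robot and the scene stay as the last step left them, time stands still between calls to the robot, and variables do not carry over. Pictures are saved under pics/ and viewed, at most 10 in all, crops included, and the job is handed in when it is done.

Besides the shell and the picture viewer there is one more tool, called after ">>>" as name(argument=value, ...) on one line, values as JSON. jog_arm: Moves the arm, as the interface text tells. Shifts and turns lie within -1 to 1; 1 stands for 0.25 m of shift or 180 degrees of turn. Its arguments: {"type":"object","properties":{"increments":{"type":"array"},"force":{"type":"number"}},"required":["increments"]}

```bash
ls; mkdir -p pics
cat > h.py <<'E'
import numpy as np,cv2
from workcell import env,cams,ticket,spotter
from scipy.spatial.transform import Rotation as R
def q2R(q): return R.from_quat([q[1],q[2],q[3],q[0]]).as_matrix()
def cam(n):
    s=env.get_state(); c=cams.read_camera(n)
    if n=="wrist":
        T=np.eye(4);T[:3,:3]=q2R(s["orientation"]);T[:3,3]=s["tcp_pos"]
        M=T@np.array(c["mount"]); c["R"]=M[:3,:3];c["t"]=M[:3,3]
    else:
        a=np.array(c["attitude"]); c["R"]=q2R(a) if a.shape==(4,) else a; c["t"]=np.array(c["xyz"])
    c["img"]=cv2.cvtColor(c["pixels"],cv2.COLOR_RGB2BGR); return c
def ray(c,uv):
    d=c["R"]@np.array([(uv[0]-c["cx"])/c["fx"],(uv[1]-c["cy"])/c["fy"],1.]); return c["t"],d/np.linalg.norm(d)
def atz(c,uv,z):
    o,d=ray(c,uv); return o+d*(z-o[2])/d[2]
def proj(c,P):
    p=(np.atleast_2d(P)-c["t"])@c["R"]; return np.c_[c["cx"]+c["fx"]*p[:,0]/p[:,2],c["cy"]+c["fy"]*p[:,1]/p[:,2]]
def tri(rs):
    A=0;b=0
    for o,d in rs:
        P=np.eye(3)-np.outer(d,d);A=A+P;b=b+P@o
    x=np.linalg.solve(A,b); return x,[np.linalg.norm((np.eye(3)-np.outer(d,d))@(x-o)) for o,d in rs]
E
python3 - <<'E'
from h import *
cs={}
for n in ["side","top","wrist"]:
    c=cam(n);cs[n]=c;print(n,c["t"].round(3),c["R"].round(3).tolist(),c["fx"],c["cx"],c["cy"])
    cv2.imwrite(f"pics/{n}0.png",c["img"])
for t in ["seat","cap_big_top","cap_small_top","module_center","module_plug","lamp"]:
    for n in cs: print(t,n,[(np.round(d["uv"],1).tolist(),round(d["conf"],2)) for d in spotter.landmark_of(t,n)])
cv2.imwrite("pics/a.png",np.vstack([np.hstack([cs["side"]["img"],cs["top"]["img"]])])[:, :].copy() if 0 else cv2.resize(np.hstack([cs["side"]["img"],cs["top"]["img"]]),(800,300)))
print(env.get_state())
E
```

```text
pics
side [ 0.195 -1.163  1.594] [[0.954, -0.217, 0.206], [-0.299, -0.73, 0.614], [0.017, -0.648, -0.762]] 495.50915548306807 258.5880084943377 194.77397003841946
top [ 0.401 -0.008  2.12 ] [[0.005, -0.996, 0.087], [-1.0, -0.005, 0.001], [-0.0, -0.087, -0.996]] 477.28094039311253 253.0991609446338 200.77835092146574
wrist [ 0.319 -0.483  0.374] [[0.441, -0.86, -0.257], [-0.897, -0.423, -0.125], [-0.001, 0.285, -0.958]] 295.74330488723365 251.51496895829231 188.42469706288475
seat side [([251.7, 228.0], 0.83)]
seat top [([301.1, 214.3], 0.85)]
seat wrist []
cap_big_top side [([285.2, 221.7], 0.95), ([231.8, 188.4], 0.25)]
cap_big_top top [([207.3, 216.4], 0.59), ([314.0, 188.4], 0.57)]
cap_big_top wrist []
cap_small_top side [([276.1, 206.3], 0.52)]
cap_small_top top [([291.7, 190.4], 0.73)]
cap_small_top wrist []
module_center side [([263.0, 180.4], 0.84), ([227.3, 162.9], 0.82), ([197.9, 186.1], 0.61), ([232.6, 183.0], 0.5)]
module_center top [([210.0, 217.0], 0.79), ([179.4, 211.3], 0.75), ([200.1, 243.6], 0.48), ([211.6, 183.7], 0.47)]
module_center wrist []
module_plug side [([21
[... 329 characters left out ...]
]
{'clock': 1.05, 'joint_pos': array([-1.25261115e+00,  3.13194626e-01,  4.61018803e-02,  1.30359896e+00,
        1.96874112e-05,  1.43124091e+00]), 'qvel': array([-0.00058959, -0.00020095,  0.00022077,  0.00082656,  0.00087022,
        0.00052857]), 'tau': array([-5.13676259e-04, -4.80480158e+01,  2.98817861e+01,  3.12949460e-04,
       -6.73065188e-05, -1.98919132e-06]), 'tcp_pos': array([ 0.25413868, -0.51583711,  0.23132701]), 'orientation': array([5.12216505e-05, 9.73923319e-01, 2.26877425e-01, 1.44701582e-05]), 'wrist_force': array([ 0.29463745, -1.03491293, -0.08287745]), 'ft_torque': array([-0.00903975, -0.02039725, -0.0345946 ]), 'grip_force': 0.0, 'finger_gap': 0.08547229093631513}
```

View pics/top0.png

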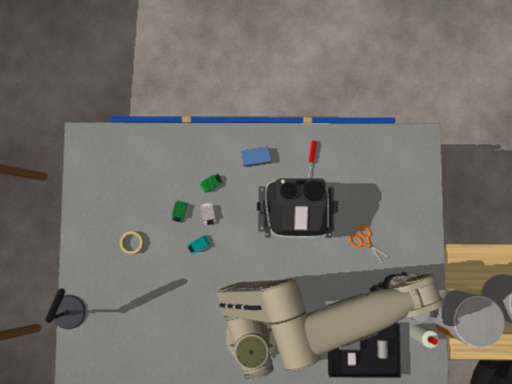

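View pics/side0.png

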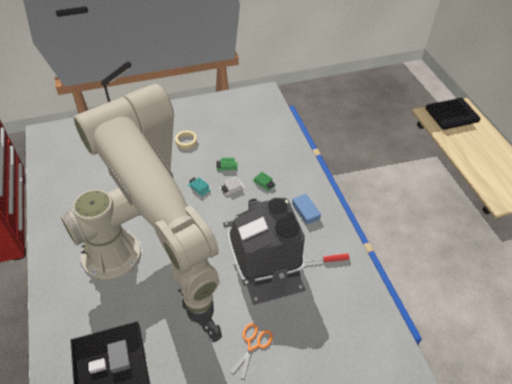

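Top view: the lamp is at (298,207), with the pad at (301,216) and the covers at (291,190) small and (314,188) large. Four things are module-shaped: the grey one at (208,213), green ones at (180,211) and (211,183), and a teal one at (199,244). The grey one fits because it is bare aluminium. I'll confirm it in an enlarged crop.

Run:
```python
from h import *
T=cam("top");S=cam("side")
def t(a,b): x,e=tri([ray(T,a),ray(S,b)]); return x.round(4),np.round(e,4)
print("seat",t([301.1,214.3],[251.7,228.0]))
print("big",t([314,188.4],[285.2,221.7]))
print("small",t([291.7,190.4],[276.1,206.3]))
print("lamp",t([295.9,205.1],[265.3,235.8]))
for n,c in (("top",T),("side",S)):
  for k in ["module","module_center","module_plug"]:
    f=spotter.landmark_of(k,n)
    for d in f: print(n,k,np.round(d["uv"],1),round(d["conf"],2),atz(c,d["uv"],0.0 if k=="module" else .015).round(4))
a=cv2.resize(T["img"][165:265,160:260],(400,400),interpolation=cv2.INTER_CUBIC)
b=cv2.resize(S["img"][140:240,180:280],(400,400),interpolation=cv2.INTER_CUBIC)
cv2.imwrite("pics/b.png",np.hstack([a,b]))
```

```text
seat (array([ 0.5059, -0.1965,  0.2257]), array([0.0079, 0.0079]))
big (array([ 0.6059, -0.2417,  0.2803]), array([0.0055, 0.0055]))
small (array([ 0.6014, -0.1571,  0.263 ]), array([0.0036, 0.0036]))
lamp (array([ 0.5549, -0.1845,  0.143 ]), array([0.0019, 0.0019]))
top module [174.8 211. ] 0.8 [0.5391 0.3412 0.    ]
top module [197.7 243.8] 0.74 [0.3942 0.2371 0.    ]
top module [206.7 215.2] 0.47 [0.521 0.199 0.   ]
top module_center [209.7 179. ] 0.73 [0.6813 0.1863 0.015 ]
top module_center [178.5 212.7] 0.63 [0.5306 0.3222 0.015 ]
top module_center [198.7 243.6] 0.56 [0.3952 0.231  0.015 ]
top module_center [207.7 217. ] 0.47 [0.5123 0.193  0.015 ]
top module_plug [222.9 177.8] 0.82 [0.687  0.1277 0.015 ]
top module_plug [212.3 222. ] 0.67 [0.4903 0.1724 0.015 ]
top module_plug [176.7 221.3] 0.6 [0.4926 0.3294 0.015 ]
top module_plug [190.6 251.4] 0.57 [0.3609 0.266  0.015 ]
top module_plug [133.6 242.1] 0.46 [0.4003 0.5171 0.015 ]
side module [266.1 183.5] 0.79 [0.6765 0.1743 0.    ]
side module [228.5 165.6] 0.71 [0.5491 0.323  0.    ]
side module [200.8 188.6] 0.67 [0.4007 0.2256 0.    ]
side module [231.1 188.4] 0.56 [0.5246 0.1901 0.    ]
side module_center [200.3 184.2] 0.77 [0.4024 0.2374 0.015 ]
side module_center [226.8 161.6] 0.74 [0.5449 0.3348 0.015 ]
side module_center [263.6 179.7] 0.69 [0.6684 0.1856 0.015 ]
side module_plug [273.  186.7] 0.8 [0.6945 0.1361 0.015 ]
side module_plug [221.5 190.2] 0.71 [0.4801 0.1791 0.015 ]
side module_plug [218.6 163.3] 0.6 [0.5075 0.3349 0.015 ]
side module_plug [194.2 179.8] 0.59 [0.3831 0.2694 0.015 ]
```

View pics/b.png

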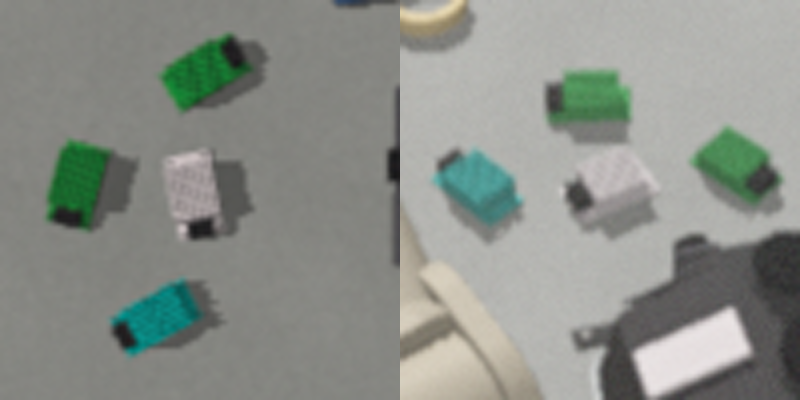

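The crop confirms the aluminium module at about (0.52, 0.19), with its plug towards the robot. The wrist camera now goes over the lamp for a closer look.

>>> jog_arm(increments=[[[0.132, -0.081, -0.088, 0, 0, 0, 0], [0.132, -0.081, -0.088, 0, 0, 0, 0], [0.132, -0.081, -0.088, 0, 0, 0, 0], [0.132, -0.081, -0.088, 0, 0, 0, 0], [0.132, -0.081, -0.088, 0, 0, 0, 0], [0.132, -0.081, -0.088, 0, 0, 0, 0], [0.132, -0.081, -0.088, 0, 0, 0, 0], [0.132, -0.081, -0.088, 0, 0, 0, 0], [0.132, -0.081, -0.088, 0, 0, 0, 0], [0.132, -0.081, -0.088, 0, 0, 0, 0], [0, 0, 0, 0, 0, 0.0364, 0], [0, 0, 0, 0, 0, 0.0364, 0], [0, 0, 0, 0, 0, 0.0364, 0], [0, 0, 0, 0, 0, 0.0364, 0], [0, 0, 0, 0, 0, 0, 0], [0, 0, 0, 0, 0, 0, 0]]])

```text
clock: 3.05
tcp_pos: [0.4606, -0.1883, 0.4513]
orientation: [0.0, 1.0, 0.002, 0.0]
wrist_force: [-0.2, 1.2, -0.6]
finger_gap: 0.0856
grip_force: 0.0
```

```bash
cat > look.py <<'E'
from h import *
import sys,pickle
k=sys.argv[1]; c=cam("wrist"); cv2.imwrite(f"pics/{k}.png",c["img"])
o={"R":c["R"],"t":c["t"],"fx":c["fx"],"fy":c["fy"],"cx":c["cx"],"cy":c["cy"],"img":c["img"]}
for t in sys.argv[2:]:
    o[t]=spotter.landmark_of(t,"wrist"); print(t,[(np.round(d["uv"],1).tolist(),round(d["conf"],2)) for d in o[t]])
s=env.get_state();print(s["tcp_pos"].round(4),s["orientation"].round(4),s["clock"]); pickle.dump(o,open(k+".pkl","wb"))
E
python3 look.py w1 seat cap_big_top cap_small_top lamp module_center
```

```text
seat [([258.2, 127.0], 0.85)]
cap_big_top [([303.2, 20.2], 0.95)]
cap_small_top [([205.4, 19.3], 0.8)]
lamp [([254.3, 87.8], 0.92)]
module_center [([39.9, 18.0], 0.78), ([41.0, 171.9], 0.71), ([50.5, 99.7], 0.62)]
[ 0.4606 -0.1884  0.4513] [0.e+00 1.e+00 5.e-04 0.e+00] 3.35
```

View pics/w1.png

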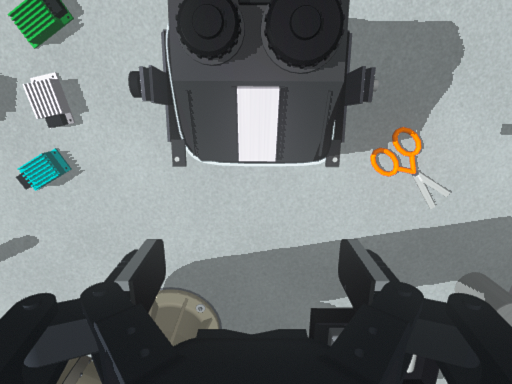

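The view shows the pad with corners near (238,86), (279,86), (276,161) and (239,161). The covers are at (206,19) small and (303,20) large, and the module is at (47,98). I'll take a second view from further forward.

>>> jog_arm(increments=[[[0.133, 0.067, 0, 0, 0, 0, 0], [0.133, 0.067, 0, 0, 0, 0, 0], [0.134, 0.066, 0, 0, 0, 0, 0], [0, 0, 0, 0, 0, 0, 0], [0, 0, 0, 0, 0, 0, 0]]])

```text
clock: 3.85
tcp_pos: [0.5615, -0.2389, 0.4488]
orientation: [-0.001, 1.0, 0.0, -0.002]
wrist_force: [-0.4, 1.0, -0.1]
finger_gap: 0.0854
grip_force: 0.0
```

```bash
python3 look.py w2 seat cap_big_top cap_small_top lamp module_center
cat > fit.py <<'E'
from h import *
import pickle
from scipy.optimize import least_squares
V=[pickle.load(open(k+".pkl","rb")) for k in ("w1","w2")]
for t in ["seat","cap_big_top","cap_small_top","lamp"]:
    x,e=tri([ray(v,v[t][0]["uv"]) for v in V]); print(t,x.round(4),np.round(e,4))
# pad corners
obs=[]
for v in V:
    g=v["img"].min(2); g=cv2.resize(g,None,fx=4,fy=4,interpolation=cv2.INTER_CUBIC); m=(g>150).astype(np.uint8)
    n,l,st,ce=cv2.connectedComponentsWithStats(m); u=np.array(v["seat"][0]["uv"])*4; i=l[int(u[1]),int(u[0])]
    print("area",st[i][4]/16)
    cn=max(cv2.findContours((l==i).astype(np.uint8),0,1)[0],key=cv2.contourArea)
    q=cv2.approxPolyDP(cn,.04*cv2.arcLength(cn,True),True)[:,0]
    q=(q+.5)/4-.5; q=q[np.argsort(np.arctan2(*(q-q.mean(0)).T[::-1]))]; print(q.round(1).tolist()); obs.append(q)
P0=np.array([[1,1],[1,-1],[-1,-1],[-1,1]])*[.047,.024]; P0=np.c_[P0,0*P0[:,0]]  # TL,TR,BR,BL in image (y left, x up)
def res(p,k=None):
    W=P0@R.from_rotvec(p[3:6]).as_matrix().T+p[:3]; return np.concatenate([(proj(v,W)-q).ravel() for v,q in zip(V,obs)])
r=least_squares(res,[.5,-.2,.21,0,-.4,0]); print(r.x.round(4),"rms",np.sqrt((r.fun**2).mean()))
M=R.from_rotvec(r.x[3:6]); print(M.as_euler("ZYX",degrees=True).round(2)); print(r.fun.reshape(-1,2).round(2).tolist())
E
python3 fit.py
```

```text
seat [([219.4, 206.6], 0.68), ([41.9, 173.1], 0.65)]
cap_big_top [([253.6, 124.2], 0.59)]
cap_small_top [([166.0, 124.2], 0.91)]
lamp [([221.0, 155.7], 0.55), ([252.6, 125.5], 0.51)]
module_center [([23.9, 79.0], 0.76), ([23.9, 216.5], 0.71), ([29.4, 153.6], 0.68)]
[ 0.5596 -0.2376  0.4533] [7.0e-04 1.0e+00 3.0e-04 1.1e-03] 4.15
seat [ 0.5022 -0.1965  0.2341] [0.0005 0.0005]
cap_big_top [ 0.609  -0.2399  0.266 ] [0.0009 0.0009]
cap_small_top [ 0.6093 -0.1437  0.2648] [0.0019 0.0019]
lamp [ 0.5508 -0.1915  0.1406] [0.0005 0.0005]
area 2959.8125
[[237.9, 86.4], [278.9, 88.4], [274.4, 160.9], [238.1, 159.9]]
area 86783.0625
[[-0.4, -0.4], [261.1, -0.4], [288.4, -0.4], [511.4, -0.4], [428.9, 103.4], [511.4, 215.9], [272.9, 230.4], [-0.4, 317.6], [100.4, 154.1]]Traceback (most recent call last):
  File "fit.py", line 19, in <module>
    r=least_squares(res,[.5,-.2,.21,0,-.4,0]); print(r.x.round(4),"rms",np.sqrt((r.fun**2).mean()))
    return func(*args, **kwargs)
    vector_fun = VectorFunction(
        fun_wrapped,
    ...<6 lines>...
        workers=workers
    )
    self._update_fun()
    ~~~~~~~~~~~~~~~~^^
    self.f = self.fun_wrapped(xp_copy(self.x))
             ~~~~~~~~~~~~~~~~^^^^^^^^^^^^^^^^^
    return np.atleast_1d(self.fun(x))
                         ~~~~~~~~^^^
    return self.f(x, *self.args, **self.kwargs)
           ~~~~~~^^^^^^^^^^^^^^^^^^^^^^^^^^^^^^
  File "fit.py", line 18, in res
    W=P0@R.from_rotvec(p[3:6]).as_matrix().T+p[:3]; return np.concatenate([(proj(v,W)-q).ravel() for v,q in zip(V,obs)])
                                                                            ~~~~~~~~~^~
ValueError: operands could not be broadcast together with shapes (4,2) (9,2)
```

View pics/w2.png

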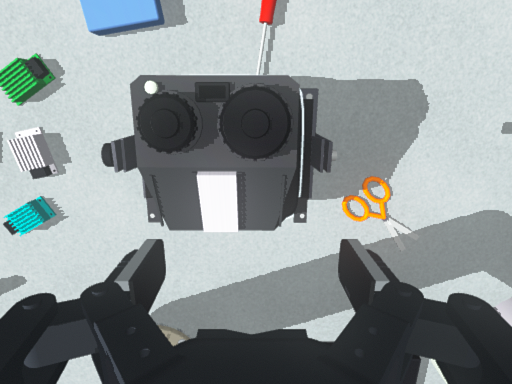

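The second view shows the pad at about (198–240, 170–231), the small cover hub at (167,122), the big one at (254,120), and the module at (35,153). The pad threshold has to be higher so that it excludes the bench.

```bash
python3 - <<'E'
import pickle
v=pickle.load(open("w2.pkl","rb")); g=v["img"].min(2); print(g[190:245:2,218]); print(g[200,190:250:2])
v=pickle.load(open("w1.pkl","rb")); g=v["img"].min(2); print(g[140:175,256])
E
sed -i 's/g>150/g>215/' fit.py; python3 fit.py
```

```text
[250 250 251 251 251 251 251 251 251 251 251 251 251 251 252 251 252 252
 252 252 252 222 212 210 212 211 210 210]
[ 93  92  94  93  89 255 249 251 251 251 251 251 250 251 251 250 250 250
 250 250 251 251 251 255  78  80  75  77  90  94]
[238 238 238 239 238 238 238 239 238 239 239 238 238 239 239 239 239 240
 240 242 240 129  70 128 233 229 197 184 183 182 184 182 181 182 183]
seat [ 0.5022 -0.1965  0.2341] [0.0005 0.0005]
cap_big_top [ 0.609  -0.2399  0.266 ] [0.0009 0.0009]
cap_small_top [ 0.6093 -0.1437  0.2648] [0.0019 0.0019]
lamp [ 0.5508 -0.1915  0.1406] [0.0005 0.0005]
area 2770.5625
[[237.1, 88.4], [278.1, 88.6], [273.9, 160.4], [238.9, 159.9]]
area 2106.5
[[197.1, 174.4], [234.9, 174.4], [237.1, 232.1], [202.1, 231.4]]
[ 0.5014 -0.1944  0.2255 -0.0049 -0.3091 -0.0094] rms 0.600012875508223
[ -0.51 -17.71  -0.2 ]
[[-0.68, -0.36], [0.5, -0.08], [0.33, 0.71], [-1.12, 0.76], [-0.62, -0.21], [0.73, 0.21], [0.03, -0.7], [0.92, -0.33]]
```

The pad is at about (0.501, -0.194, 0.226), sloping about 18°. I'll refine that later from nearer. Now push the big cover with the fingers shut.

>>> jog_arm(increments=[[[0.1, 0.005, 0.1, 0, 0, 0, 255], [0.1, 0.005, 0.1, 0, 0, 0, 255], [0, 0, 0.15, 0, 0, 0, 255], [0, 0, 0.15, 0, 0, 0, 255], [0, 0, 0.1, 0, 0, 0, 255], [0, 0, 0.06, 0, 0, 0, 255], [0, 0, 0, 0, 0, 0, 255], [0, 0, 0, 0, 0, 0, 255], [0, 0, 0, 0, 0, 0, 255]]], force=40)

```text
clock: 5.05
tcp_pos: [0.611, -0.241, 0.2885]
orientation: [0.001, 1.0, 0.0, 0.001]
wrist_force: [0.1, 0.2, -0.4]
finger_gap: -0.0
grip_force: 0.0
```

>>> jog_arm(increments=[[[0, 0, 0.016, 0, 0, 0, 255], [0, 0, 0.016, 0, 0, 0, 255], [0, 0, 0.016, 0, 0, 0, 255], [0, 0, 0, 0, 0, 0, 255]]])

```text
clock: 5.45
tcp_pos: [0.6104, -0.2406, 0.2734]
orientation: [-0.0, 1.0, 0.0, -0.001]
wrist_force: [0.3, -0.7, -0.7]
finger_gap: -0.0002
grip_force: 0.0
```

>>> jog_arm(increments=[[[0, 0, 0.012, 0, 0, 0, 255], [0, 0, 0.012, 0, 0, 0, 255], [0, 0, 0.012, 0, 0, 0, 255], [0, 0, 0, 0, 0, 0, 255]]])

```text
clock: 5.85
tcp_pos: [0.6105, -0.2407, 0.2646]
orientation: [-0.0, 1.0, 0.0, -0.0]
wrist_force: [-0.8, -0.2, -0.2]
finger_gap: -0.0001
grip_force: 0.0
```

>>> jog_arm(increments=[[[0, 0, 0.012, 0, 0, 0, 255], [0, 0, 0, 0, 0, 0, 255]]])

```text
clock: 6.05
tcp_pos: [0.6107, -0.2408, 0.2621]
orientation: [0.0, 1.0, 0.0, 0.0]
wrist_force: [0.0, 0.1, -0.2]
finger_gap: 0.0001
grip_force: 0.0
```

>>> jog_arm(increments=[[[0, 0, 0.012, 0, 0, 0, 255], [0, 0, 0, 0, 0, 0, 255]]])

```text
clock: 6.25
tcp_pos: [0.6107, -0.2408, 0.26]
orientation: [0.0, 1.0, 0.0, 0.0]
wrist_force: [-0.5, 0.7, 2.5]
finger_gap: -0.0001
grip_force: 1.2
```

>>> jog_arm(increments=[[[0, 0, 0.012, 0, 0, 0, 255], [0, 0, 0, 0, 0, 0, 255]]])

```text
clock: 6.45
tcp_pos: [0.6105, -0.2409, 0.2571]
orientation: [0.0, 1.0, 0.0, 0.0]
wrist_force: [-1.8, 0.1, 4.5]
finger_gap: -0.0002
grip_force: 1.9
```

>>> jog_arm(increments=[[[0, 0, 0.01, 0, 0, 0, 255], [0, 0, 0, 0, 0, 0, 255]]])

```text
clock: 6.65
tcp_pos: [0.6105, -0.2409, 0.256]
orientation: [0.001, 1.0, 0.0, 0.001]
wrist_force: [-4.7, 1.0, 11.7]
finger_gap: 0.0001
grip_force: 5.3
```

>>> jog_arm(increments=[[[0, 0, 0.008, 0, 0, 0, 255], [0, 0, 0, 0, 0, 0, 255]]])

```text
clock: 6.85
tcp_pos: [0.6106, -0.2409, 0.2559]
orientation: [0.001, 1.0, 0.0, 0.002]
wrist_force: [-5.6, 2.7, 17.6]
finger_gap: 0.0
grip_force: 8.6
```

>>> jog_arm(increments=[[[0, 0, 0.006, 0, 0, 0, 255], [0, 0, 0, 0, 0, 0, 255]]])

```text
clock: 7.05
tcp_pos: [0.6106, -0.2409, 0.2558]
orientation: [0.002, 1.0, 0.0, 0.002]
wrist_force: [-6.8, 3.3, 23.6]
finger_gap: 0.0001
grip_force: 11.3
```

>>> jog_arm(increments=[[[0, 0, -0.12, 0, 0, 0, 255], [0, -0.13, 0, 0, 0, 0, 255], [0, -0.13, 0, 0, 0, 0, 255], [0, -0.128, 0, 0, 0, 0, 255], [0, 0, 0, 0, 0, 0, 255], [0, 0, 0, 0, 0, 0, 255]]])

```text
clock: 7.65
tcp_pos: [0.6107, -0.1431, 0.2803]
orientation: [0.0, 1.0, 0.001, 0.0]
wrist_force: [0.9, -0.4, -0.5]
finger_gap: -0.0002
grip_force: 0.0
```

>>> jog_arm(increments=[[[0, 0, 0.02, 0, 0, 0, 255], [0, 0, 0.02, 0, 0, 0, 255], [0, 0, 0, 0, 0, 0, 255]]])

```text
clock: 7.95
tcp_pos: [0.6101, -0.1446, 0.2687]
orientation: [-0.0, 1.0, -0.001, -0.001]
wrist_force: [-0.3, -0.5, 0.5]
finger_gap: 0.0003
grip_force: 0.0
```

>>> jog_arm(increments=[[[0, 0, 0.008, 0, 0, 0, 255], [0, 0, 0.008, 0, 0, 0, 255]]])

```text
clock: 8.15
tcp_pos: [0.6106, -0.1442, 0.266]
orientation: [0.0, 1.0, -0.0, -0.0]
wrist_force: [-0.1, 0.6, -0.4]
finger_gap: -0.0
grip_force: 0.0
```

>>> jog_arm(increments=[[[0, 0, 0.008, 0, 0, 0, 255], [0, 0, 0.008, 0, 0, 0, 255]]])

```text
clock: 8.35
tcp_pos: [0.6107, -0.144, 0.2628]
orientation: [0.0, 1.0, 0.0, 0.0]
wrist_force: [-1.7, 0.3, 6.2]
finger_gap: -0.0002
grip_force: 3.0
```

>>> jog_arm(increments=[[[0, 0, 0.01, 0, 0, 0, 255], [0, 0, 0.01, 0, 0, 0, 255], [0, 0, 0.008, 0, 0, 0, 255], [0, 0, 0.006, 0, 0, 0, 255], [0, 0, 0, 0, 0, 0, 255]]])

```text
clock: 8.85
tcp_pos: [0.6104, -0.144, 0.2561]
orientation: [0.001, 1.0, 0.0, 0.001]
wrist_force: [-3.7, 0.6, 9.1]
finger_gap: -0.0001
grip_force: 4.9
```

>>> jog_arm(increments=[[[0, 0, 0.01, 0, 0, 0, 255], [0, 0, 0, 0, 0, 0, 255]]])

```text
clock: 9.05
tcp_pos: [0.6104, -0.144, 0.2559]
orientation: [0.001, 1.0, 0.0, 0.002]
wrist_force: [-6.5, 0.8, 20.5]
finger_gap: 0.0003
grip_force: 9.5
```

>>> jog_arm(increments=[[[0, 0, 0.008, 0, 0, 0, 255], [0, 0, 0, 0, 0, 0, 255]]])

```text
clock: 9.25
tcp_pos: [0.6105, -0.1441, 0.2558]
orientation: [0.002, 1.0, 0.0, 0.003]
wrist_force: [-9.1, 2.7, 27.2]
finger_gap: -0.0001
grip_force: 13.2
```

Both covers are home, with a hard stop at 0.256 after about 8 mm of travel. Next are two close views of the pad, with the gripper open.

>>> jog_arm(increments=[[[0, 0, -0.16, 0, 0, 0, 0], [-0.08, 0.07, -0.16, 0, 0, 0, 0], [-0.16, 0.07, -0.16, 0, 0, 0, 0], [-0.16, 0.06, 0, 0, 0, 0, 0], [-0.08, 0, 0, 0, 0, 0, 0], [0, 0, 0, 0, 0, 0, 0], [0, 0, 0, 0, 0, 0, 0], [0, 0, 0, 0, 0, 0, 0]]])

```text
clock: 10.05
tcp_pos: [0.4977, -0.191, 0.3627]
orientation: [-0.0, 1.0, 0.0, 0.0]
wrist_force: [-0.8, 0.9, -0.1]
finger_gap: 0.0853
grip_force: 0.0
```

```bash
python3 look.py w3 seat cap_big_top cap_small_top
```

```text
seat [([258.7, 171.0], 0.55)]
cap_big_top [([315.4, 48.6], 0.74)]
cap_small_top [([191.9, 48.4], 0.83)]
[ 0.4976 -0.1909  0.3624] [-2.e-04  1.e+00  6.e-04 -4.e-04] 10.25
```

>>> jog_arm(increments=[[[0.1, -0.15, -0.05, 0, 0, 0, 0], [0.1, -0.15, -0.05, 0, 0, 0, 0], [0, 0, 0, 0, 0, 0, 0], [0, 0, 0, 0, 0, 0, 0]]])

```text
clock: 10.65
tcp_pos: [0.5477, -0.115, 0.3876]
orientation: [0.0, 1.0, 0.002, -0.0]
wrist_force: [-0.0, -0.1, 1.1]
finger_gap: 0.0853
grip_force: 0.0
```

```bash
python3 look.py w4 seat cap_big_top cap_small_top module_center module_plug
python3 - <<'E'
import cv2,numpy as np
cv2.imwrite("pics/c.png",cv2.resize(np.hstack([cv2.imread("pics/w3.png"),cv2.imread("pics/w4.png")]),(800,300),interpolation=cv2.INTER_AREA))
E
```

```text
seat [([322.4, 211.9], 0.62)]
cap_big_top [([393.6, 115.7], 0.65)]
cap_small_top [([284.4, 115.9], 0.73)]
module_center [([68.2, 68.3], 0.97), ([75.1, 149.2], 0.94), ([65.1, 225.5], 0.9)]
module_plug [([92.8, 52.0], 0.68), ([44.0, 233.5], 0.68)]
[ 0.5463 -0.1169  0.3878] [-0.e+00  1.e+00 -6.e-04 -3.e-04] 10.95
```

View pics/c.png

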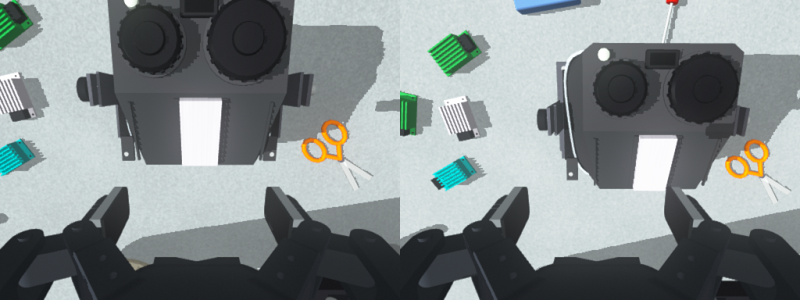

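Both views show the pad fully, at about (258,170) in w3 and (322,212) in w4. The pad's 9 mm walls may be partly visible, so I'll check the edge profiles before fitting.

Run:
```python
import pickle
for k,(u,r) in {"w1":(256,120),"w3":(257,170),"w4":(324,212)}.items():
    v=pickle.load(open(k+".pkl","rb")); g=v["img"].min(2); print(k,"col",g[r-60:r-20,u],"\n",g[r+20:r+55,u]); print("row",g[r,u-40:u-10],g[r,u+10:u+40])
```

```text
w1 col [ 76  76  76  76  77  77  78  77  78  78  77  79  78  80  79  80  81  80
  80  80  80  73  71  72  71  80 124 164 193 236 236 235 235 235 235 235
 235 235 235 236] 
 [238 238 238 239 238 238 238 239 238 239 239 238 238 239 239 239 239 240
 240 242 240 129  70 128 233 229 197 184 183 182 184 182 181 182 183]
row [ 70  72  72  72  73  73  73  75  73  75  74  74  73  75  76  75  76  77
  78  77  75 125 238 236 232 236 239 236 237 239] [236 237 234 234 237 239 239 237 237 238 238 197  87  60  63  64  74  63
  62  74  77  77  76  75  76  74  75  74  74  72]
w3 col [ 88  89  91  90  91  90  92  92  92  89  88  87  87  86 102 163 188 188
 195 233 249 249 248 248 248 248 248 248 248 248 248 248 248 249 249 249
 249 249 249 249] 
 [249 249 249 249 249 249 249 249 249 248 248 249 249 249 249 249 249 249
 248 248 249 248 224 199 197 205 211 212 205 201 202 205 207 207 209]
row [ 90  90  89  90  91  92  92  94  93  95  95  95  91 106 223 252 248 247
 248 249 250 249 249 250 250 249 250 250 250 249] [249 249 249 248 249 250 250 250 250 250 249 250 251 253 145  84  82  84
  83  85  84  82  82  94  94  93  93  92  92  92]
w4 col [ 92  90  91  90  91  92  92  92  93  93  94  95  95  95  93  95  90  91
  89  89 115 195 197 195 198 226 252 252 251 251 251 251 251 251 251 251
 251 251 251 251] 
 [251 251 252 252 252 252 252 252 252 252 253 253 231 212 216 216 217 217
 218 214 212 216 216 214 216 219 219 219 216 216 212 212 215 215 213]
row [ 90  91  92  92  93  93  94  94  94  95  95  92  97  97  97  97  96 142
 237 253 252 250 250 252 252 251 252 252 252 252] [251 251 251 251 251 252 252 252 252 252 252 254 255 128  82  86  86  85
  84  87 100  99  97  98  98  98  97  97  97  95]
```

```bash
cat > fit2.py <<'E'
from h import *
import pickle
from scipy.optimize import least_squares
V={k:pickle.load(open(k+".pkl","rb")) for k in ("w1","w2","w3","w4")}
TH={"w1":(215,160,215,160),"w2":(225,160,232,160),"w3":(220,160,225,160),"w4":(222,160,233,160)} # top,right,bottom,left
X0=np.array([.5014,-.1944,.2255,-.005,-.309,-.009])
C=np.array([[1,1],[1,-1],[-1,-1],[-1,1]])*[.047,.024]; C=np.c_[C,0*C[:,0]]
W=lambda p:C@R.from_rotvec(p[3:6]).as_matrix().T+p[:3]
O={}
for k,v in V.items():
    g=v["img"].min(2).astype(np.float32); c=proj(v,W(X0)); ctr=c.mean(0); E=[]
    for s in range(4):
        a,b=c[s],c[(s+1)%4]; n=(a+b)/2-ctr; n/=np.linalg.norm(n); pts=[]
        for f in np.linspace(.12,.88,25):
            p=a+(b-a)*f; q=p+np.outer(np.arange(-10,10,.1),n)
            z=cv2.remap(g,q[:,0].astype(np.float32)[None],q[:,1].astype(np.float32)[None],1)[0]
            i=np.argmax(z<TH[k][s])
            if i>0: pts.append(q[i])
        l=cv2.fitLine(np.float32(pts),cv2.DIST_HUBER,0,.01,.01).ravel(); E.append(l)
    q=[]
    for s in range(4): # corner s between edge s-1 and s
        l,m=E[s-1],E[s]; t=np.linalg.solve(np.c_[l[:2],-m[:2]],m[2:]-l[2:]); q.append(l[2:]+t[0]*l[:2])
    O[k]=np.array(q)
def go(ks):
    f=lambda p:np.concatenate([(proj(V[k],W(p))-O[k]).ravel() for k in ks])
    r=least_squares(f,X0,loss="soft_l1"); e=R.from_rotvec(r.x[3:]).as_euler("ZYX",degrees=True)
    print(ks,r.x[:3].round(4),e.round(2),"rms",round(float(np.sqrt((f(r.x)**2).mean())),2)); return r.x,f(r.x)
for ks in (["w1","w2"],["w3","w4"],["w1","w3"],["w1","w3","w4"],["w1","w2","w3","w4"]): x,f=go(ks)
print(f.reshape(-1,4,2).round(1).tolist())
for t in ["cap_big_top","cap_small_top"]: print(t,tri([ray(V[k],V[k][t][0]["uv"]) for k in ("w3","w4")])[0].round(4))
E
python3 fit2.py
```

```text
['w1', 'w2'] [ 0.5018 -0.1949  0.2279] [ -0.13 -18.62   0.34] rms 0.3
['w3', 'w4'] [ 0.5017 -0.1946  0.2281] [ -0.06 -17.97  -0.82] rms 0.62
['w1', 'w3'] [ 0.5018 -0.1949  0.2292] [ -0.07 -18.87  -0.02] rms 0.27
['w1', 'w3', 'w4'] [ 0.5017 -0.1947  0.2279] [ -0.06 -18.2   -0.72] rms 0.57
['w1', 'w2', 'w3', 'w4'] [ 0.5017 -0.1948  0.2279] [ -0.08 -18.14  -0.44] rms 0.52
[[[-0.1, -0.5], [-0.2, -0.3], [-0.2, 0.7], [0.0, 0.5]], [[0.4, 0.1], [-0.5, 0.2], [-0.5, 0.1], [0.2, -0.2]], [[0.2, -0.1], [-0.4, 0.1], [-0.3, -0.1], [0.0, -0.3]], [[1.6, 0.1], [-0.5, 0.2], [-0.0, -0.3], [1.8, 0.0]]]
cap_big_top [ 0.6073 -0.2385  0.2657]
cap_small_top [ 0.6075 -0.1447  0.2588]
```

The fits agree once I discount w4's left edge, which is shifted by the visible side wall. The pad is at (0.502, -0.195, 0.228), slope 18.5°, yaw and roll about 0. Now look at the module from close by.

>>> jog_arm(increments=[[[0, -0.16, 0, 0, 0, 0, 0], [0, -0.16, 0, 0, 0, 0, 0], [0, -0.16, 0, 0, 0, 0, 0], [0, -0.16, 0, 0, 0, 0, 0], [0, -0.16, 0, 0, 0, 0, 0], [0, -0.14, 0.1, 0, 0, 0, 0], [0, -0.14, 0.13, 0, 0, 0, 0], [0, -0.14, 0.13, 0, 0, 0, 0], [0, 0, 0.1, 0, 0, 0, 0], [0, 0, 0, 0, 0, 0, 0], [0, 0, 0, 0, 0, 0, 0]]])

```text
clock: 12.05
tcp_pos: [0.5461, 0.1375, 0.2751]
orientation: [-0.021, 0.999, 0.041, -0.001]
wrist_force: [-0.1, 0.3, 0.2]
finger_gap: 0.0858
grip_force: 0.0
```

```bash
python3 look.py w5 module module_center module_plug
python3 - <<'E'
from h import *
import pickle
v=pickle.load(open("w5.pkl","rb"))
for t,z in (("module",0),("module_center",.015),("module_plug",.015)):
    for d in v[t]: print(t,np.round(d["uv"]),atz(v,d["uv"],z).round(4))
E
```

```text
module [([130.4, 143.8], 0.88), ([188.5, 240.6], 0.85), ([215.6, 162.0], 0.8), ([232.2, 55.5], 0.73)]
module_center [([127.9, 148.7], 0.88), ([184.6, 246.2], 0.68), ([219.2, 161.8], 0.6), ([232.6, 56.0], 0.6)]
module_plug [([265.2, 35.3], 0.97), ([119.5, 175.9], 0.92), ([159.4, 256.9], 0.86), ([224.1, 194.5], 0.74)]
[0.5473 0.1376 0.2766] [-2.110e-02  9.989e-01  4.120e-02  5.000e-04] 12.25
module [130. 144.] [0.5431 0.3241 0.    ]
module [188. 241.] [0.3978 0.237  0.    ]
module [216. 162.] [0.5276 0.2    0.    ]
module [232.  56.] [0.6709 0.1849 0.    ]
module_center [128. 149.] [0.5387 0.3212 0.015 ]
module_center [185. 246.] [0.3957 0.2392 0.015 ]
module_center [219. 162.] [0.5316 0.1928 0.015 ]
module_center [233.  56.] [0.6685 0.1826 0.015 ]
module_plug [265.  35.] [0.695  0.1439 0.015 ]
module_plug [120. 176.] [0.4981 0.3351 0.015 ]
module_plug [159. 257.] [0.3731 0.2784 0.015 ]
module_plug [224. 194.] [0.4844 0.1833 0.015 ]
```

View pics/w5.png

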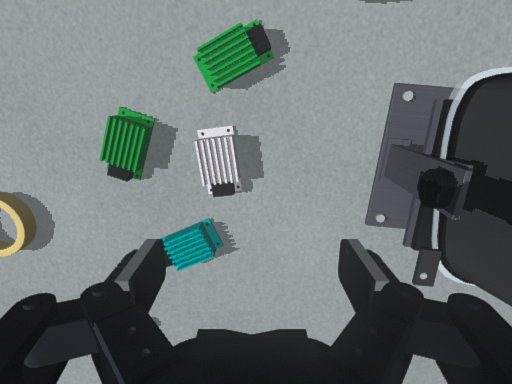

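Module in view at (218,161), plug towards the bottom at (223,190), with the others clear of it. The tool picked up a small twist. I'll measure the yaw from the fins and work out a corrected hover.

```bash
cat > mod.py <<'E'
from h import *
import sys,pickle
v=pickle.load(open(sys.argv[1]+".pkl","rb")); c0=np.array([float(a) for a in sys.argv[2:4]])
def warp(z,c,h=.08,n=640):
    # rows: -x, cols: -y, pixel 0.25 mm
    s=2*h/n; i=np.arange(n); X=c[0]+h-(i+.5)*s; Y=c[1]+h-(i+.5)*s
    G=np.stack(np.meshgrid(X,Y,indexing="ij"),-1).reshape(-1,2); uv=proj(v,np.c_[G,np.full(len(G),z)]).astype(np.float32).reshape(n,n,2)
    return cv2.remap(v["img"],uv[...,0],uv[...,1],cv2.INTER_CUBIC),s
w,s=warp(.03,c0); g=cv2.GaussianBlur(w.min(2),(0,0),3).astype(np.float32)
d=int(.018/s); n=len(g)//2; p=g[n-d:n+d,n-d:n+d]
gx=cv2.Sobel(p,cv2.CV_32F,1,0);gy=cv2.Sobel(p,cv2.CV_32F,0,1)
th=.5*np.arctan2(2*(gx*gy).sum(),(gx*gx-gy*gy).sum())  # gradient dir angle from col axis(-y) toward row axis(-x)
# grad dir = module y axis: -y*cos - x*sin  -> module y=(sin,cos) ; yaw: y=(-sin yaw,cos yaw)
print("yaw deg",np.degrees(-th)); yaw=-th
w2,_=warp(.004,c0)
cv2.imwrite("pics/m_"+sys.argv[1]+".png",np.hstack([w[::2,::2],w2[::2,::2]]))
E
python3 mod.py w5 .529 .195
```

```text
yaw deg 11.999385
```

View pics/m_w5.png

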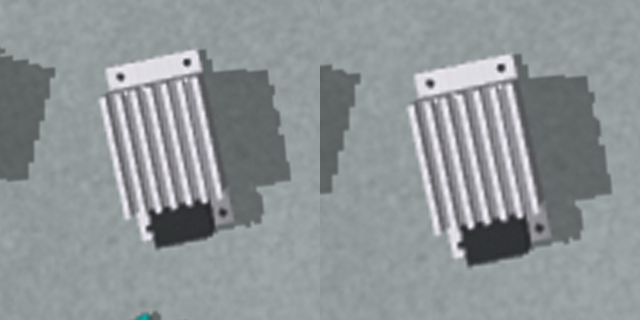

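The rectified view gives base-plate corners about 51 × 94 mm apart, matching the stated sizes. The centre is (0.531, 0.1935) with yaw about 11.3° and the plug towards the robot.

```bash
cat > to.py <<'E'
# usage: to.py x y z yaw pitch(deg): tool x along heading yaw, tilted up by pitch. prints rot first then shift in the turned frame, then shift before turning
from h import *
import sys
def delta(p,Rt):
    s=env.get_state(); Rc=q2R(s["orientation"]); d=np.array(p)-s["tcp_pos"]
    print("tcp",s["tcp_pos"].round(4),"clock",s["clock"],"F",s["wrist_force"].round(1))
    print("rot units",(R.from_matrix(Rc.T@Rt).as_rotvec()/np.pi).round(4)); print("shift units after turn",(Rt.T@d/.25).round(4)," before turn",(Rc.T@d/.25).round(4))
def att(yaw,pitch):
    y,p=np.radians([yaw,pitch]); x=np.array([np.cos(y)*np.cos(p),np.sin(y)*np.cos(p),np.sin(p)]); yy=np.array([np.sin(y),-np.cos(y),0]); return np.c_[x,yy,np.cross(x,yy)]
if __name__=="__main__":
    a=[float(i) for i in sys.argv[1:]]; delta(a[:3],att(*a[3:5]))
E
python3 to.py .5307 .1935 .10 11.3 0
```

```text
tcp [0.5473 0.1376 0.2766] clock 12.25 F [ 0.6 -0.   0.6]
rot units [-0.0134 -0.0016 -0.0365]
shift units after turn [-0.0214 -0.2321  0.7062]  before turn [-0.0498 -0.1982  0.7151]
```

>>> jog_arm(increments=[[[0, 0, 0, -0.0067, -0.0008, -0.0183, 0], [0, 0, 0, -0.0067, -0.0008, -0.0182, 0], [-0.011, -0.116, 0.05, 0, 0, 0, 0], [-0.011, -0.116, 0.05, 0, 0, 0, 0], [0, 0, 0.15, 0, 0, 0, 0], [0, 0, 0.15, 0, 0, 0, 0], [0, 0, 0.15, 0, 0, 0, 0], [0, 0, 0.15, 0, 0, 0, 0], [0, 0, 0, 0, 0, 0, 0], [0, 0, 0, 0, 0, 0, 0], [0, 0, 0, 0, 0, 0, 0]]])

```text
clock: 13.35
tcp_pos: [0.5316, 0.1915, 0.1024]
orientation: [-0.001, 0.995, 0.101, 0.0]
wrist_force: [0.0, -0.1, 0.4]
finger_gap: 0.0852
grip_force: 0.0
```

```bash
python3 look.py w6 module_center module_plug; python3 mod.py w6 .5307 .1935; python3 to.py .5307 .1935 .003 11.3 0
```

```text
module_center [([304.6, 8.9], 0.95), ([250.8, 194.0], 0.8), ([176.5, 319.8], 0.77)]
module_plug [([250.1, 244.5], 0.9), ([72.7, 199.3], 0.76)]
[0.5312 0.1915 0.102 ] [-1.400e-03  9.949e-01  1.012e-01  4.000e-04] 13.5
yaw deg 12.038117
tcp [0.5312 0.1915 0.102 ] clock 13.5 F [-0.2  0.  -0.5]
rot units [-0.0009 -0.0003  0.0018]
shift units after turn [-3.000e-04 -8.100e-03  3.961e-01]  before turn [-0.0006 -0.007   0.3961]
```

View pics/m_w6.png

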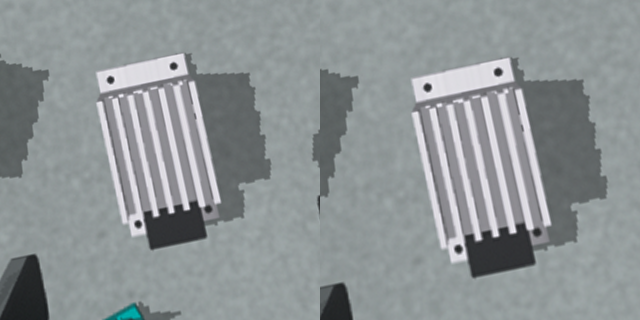

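Confirmed: centre (0.531, 0.1935), yaw 12°. Descend and grasp.

>>> jog_arm(increments=[[[0, -0.008, 0.12, 0, 0, -0.002, 0], [0, 0, 0.12, 0, 0, 0, 0], [0, 0, 0.1, 0, 0, 0, 0], [0, 0, 0.056, 0, 0, 0, 0], [0, 0, 0, 0, 0, 0, 0], [0, 0, 0, 0, 0, 0, 0]]], force=60)

```text
clock: 14.1
tcp_pos: [0.5295, 0.1936, 0.0017]
orientation: [-0.001, 0.995, 0.104, -0.001]
wrist_force: [-1.2, -0.2, -0.0]
finger_gap: 0.0855
grip_force: 0.0
```

>>> jog_arm(increments=[[[0, 0, 0, 0, 0, 0, 255], [0, 0, 0, 0, 0, 0, 255], [0, 0, 0, 0, 0, 0, 255], [0, 0, 0, 0, 0, 0, 255], [0, 0, 0, 0, 0, 0, 255], [0, 0, 0, 0, 0, 0, 255]]], force=60)

```text
clock: 14.7
tcp_pos: [0.5299, 0.1936, 0.0022]
orientation: [-0.001, 0.995, 0.104, -0.0]
wrist_force: [-1.3, -0.7, 5.4]
finger_gap: 0.049
grip_force: 63.9
```

>>> jog_arm(increments=[[[0, 0, -0.04, 0, 0, 0, 255], [0, 0, -0.1, 0, 0, 0, 255], [0, 0, -0.15, 0, 0, 0, 255], [0, 0, -0.15, 0, 0, 0, 255], [0, 0, -0.15, 0, 0, 0, 255], [0, 0, -0.15, 0, 0, 0, 255], [0, 0, -0.15, 0, 0, 0, 255], [0, 0, -0.15, 0, 0, 0, 255], [0, 0, -0.15, 0, 0, 0, 255], [0, 0, -0.1, 0, 0, 0, 255], [0, 0, 0, 0, 0, 0, 255], [0, 0, 0, 0, 0, 0, 255], [0, 0, 0, 0, 0, 0, 255]]])

```text
clock: 16.0
tcp_pos: [0.529, 0.1926, 0.3214]
orientation: [-0.001, 0.995, 0.104, -0.003]
wrist_force: [-0.0, -0.1, -2.6]
finger_gap: 0.0493
grip_force: 62.9
```

```bash
python3 to.py .48 -.195 .31 0 18.5; python3 -c "
from h import *
print(env.get_state()['finger_gap'],env.get_state()['wrist_force'],env.get_state()['ft_torque'],env.get_state()['joint_pos'])"
```

```text
tcp [0.529  0.1926 0.3214] clock 16.0 F [-0.  -0.1 -2.6]
rot units [-0.0114  0.1045  0.0659]
shift units after turn [-0.2004  1.5503 -0.0189]  before turn [-0.5133  1.476   0.0448]
0.049264613147931256 [-0.04729235 -0.09776028 -2.63420104] [ 1.17418728e-02 -7.03779900e-03 -8.40772185e-05] [2.05084107e-01 2.89177497e-01 2.31578762e-01 1.51940586e+00
 2.69525533e-03 3.13754874e+00]
```

>>> jog_arm(increments=[[[-0.043, 0.123, 0, 0, 0, 0, 255], [-0.043, 0.123, 0, 0, 0, 0, 255], [-0.043, 0.123, 0, 0, 0, 0, 255], [-0.043, 0.123, 0, 0, 0, 0, 255], [-0.043, 0.123, 0, 0, 0, 0, 255], [-0.043, 0.123, 0, 0, 0, 0, 255], [-0.043, 0.123, 0, 0, 0, 0, 255], [-0.043, 0.123, 0, 0, 0, 0, 255], [-0.043, 0.123, 0, 0, 0, 0, 255], [-0.043, 0.123, 0, 0, 0, 0, 255], [-0.043, 0.123, 0, 0, 0, 0, 255], [-0.043, 0.123, 0, 0, 0, 0, 255], [0, 0, 0, -0.0029, 0.0261, 0.0165, 255], [0, 0, 0, -0.0029, 0.0261, 0.0165, 255], [0, 0, 0, -0.0028, 0.0261, 0.0165, 255], [0, 0, 0, -0.0028, 0.0262, 0.0165, 255], [0, 0, 0, 0, 0, 0, 255], [0, 0, 0, 0, 0, 0, 255]]])

```text
clock: 17.8
tcp_pos: [0.4792, -0.1946, 0.3214]
orientation: [-0.001, 0.987, -0.0, 0.161]
wrist_force: [1.0, 0.1, -1.9]
finger_gap: 0.0491
grip_force: 63.3
```

```bash
cat > pad.py <<'E'
from to import *
import sys
h=float(sys.argv[1]); dx=float(sys.argv[2]) if len(sys.argv)>2 else 0; sl=18.5
A=att(0,sl); n=-A[:,2]
delta(np.array([.5018,-.1949,.228])+A[:,0]*(-.001+dx)+n*(.0022+h),A)
s=env.get_state(); print("tool F",(q2R(s["orientation"]).T@s["wrist_force"]).round(1),"T",(q2R(s["orientation"]).T@s["ft_torque"]).round(2))
B=A; r=s["tcp_pos"]-np.array([.5018,-.1949,.228]); print("TCP in pad x,y,z mm",(r@np.c_[A[:,0],-A[:,1],n]*1000).round(1))
E
python3 pad.py .04
```

```text
tcp [ 0.4792 -0.1946  0.3214] clock 17.8 F [ 1.   0.1 -1.9]
rot units [-0.0005 -0.0001 -0.0001]
shift units after turn [-0.0368  0.0013  0.2144]  before turn [-0.0368  0.0017  0.2144]
tool F [ 0.4 -0.1  2.1] T [-0.04 -0.43  0.04]
TCP in pad x,y,z mm [ 8.2  0.3 95.8]
```

>>> jog_arm(increments=[[[-0.012, 0.001, 0.11, 0, 0, 0, 255], [-0.012, 0, 0.11, 0, 0, 0, 255], [-0.013, 0, 0.08, 0, 0, 0, 255], [0, 0, 0.02, 0, 0, 0, 255], [0, 0, 0, 0, 0, 0, 255], [0, 0, 0, 0, 0, 0, 255], [0, 0, 0, 0, 0, 0, 255]]])

```text
clock: 18.5
tcp_pos: [0.498, -0.1957, 0.2453]
orientation: [0.0, 0.987, 0.0, 0.163]
wrist_force: [0.8, -0.3, -1.9]
finger_gap: 0.0491
grip_force: 63.1
```

```bash
python3 pad.py .01; python3 look.py w7 seat module_center module_plug module
python3 - <<'E'
from h import *
a=cv2.imread("pics/w7.png")
S=cam("side");cv2.imwrite("pics/side7.png",S["img"])
cv2.imwrite("pics/d.png",np.hstack([cv2.resize(a[60:310,150:380],(552,600),interpolation=2)]))
E
```

```text
tcp [ 0.498  -0.1957  0.2453] clock 18.5 F [ 0.8 -0.3 -1.9]
rot units [ 0.0002 -0.0015  0.0001]
shift units after turn [-0.0114 -0.0033  0.0218]  before turn [-0.0115 -0.0033  0.0217]
tool F [0.1 0.3 2.1] T [-0.02 -0.44 -0.03]
TCP in pad x,y,z mm [ 1.9 -0.8 17.6]
seat []
module_center [([254.3, 251.0], 0.82)]
module_plug []
module [([252.3, 237.1], 0.98)]
[ 0.4973 -0.1954  0.2445] [ 1.000e-04  9.867e-01 -2.000e-04  1.628e-01] 18.75
```

View pics/d.png

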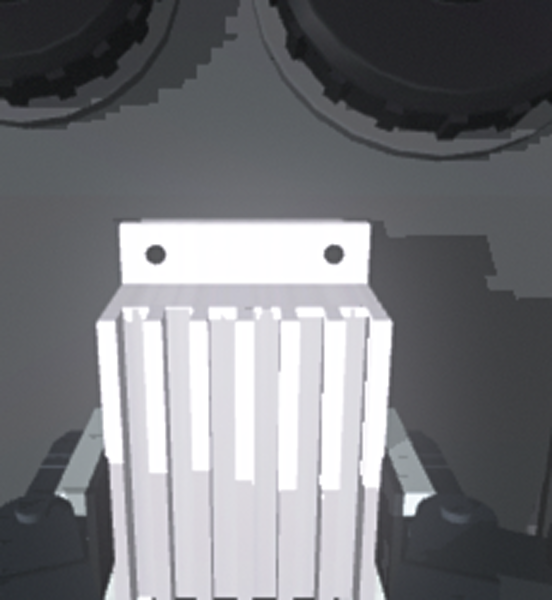

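The crop shows the module square in the grip, with its upper base-plate edge at image row about 152 and columns 200–304. The pad is hidden beneath it. Next I'll check where the module sits in the tool frame.

```bash
python3 - <<'E'
from h import *
import pickle
v=pickle.load(open("w7.pkl","rb")); s=env.get_state(); A=q2R(s["orientation"]); t=s["tcp_pos"]
for uv in ([200,152.5],[304.2,152.5],[252,152.5]):
    o,d=ray(v,uv); o=A.T@(o-t); d=A.T@d; k=(-.0018-o[2])/d[2]; print(uv,((o+k*d)*1000).round(1))
g=v["img"].min(2); print(g[145:160,230],g[165,195:206],g[165,298:310])
E
python3 pad.py 0.006
```

```text
[200, 152.5] [ 49.5 -24.7  -1.8]
[304.2, 152.5] [49.5 25.9 -1.8]
[252, 152.5] [49.5  0.5 -1.8]
[108 107 109 110 108 116 154 197 239 255 255 255 255 255 255] [103 103 104 102 114 224 255 255 254 254 254] [254 254 254 255 255 217 103  83  87  84  86  85]
tcp [ 0.4972 -0.1953  0.2443] clock 18.8 F [ 0.3 -0.3 -1.9]
rot units [-0.     -0.0012 -0.0001]
shift units after turn [-0.0073 -0.0017  0.035 ]  before turn [-0.0074 -0.0017  0.0349]
tool F [-0.3  0.3  1.9] T [-0.01 -0.39  0.02]
TCP in pad x,y,z mm [ 0.8 -0.4 16.9]
```

>>> jog_arm(increments=[[[-0.01, -0.002, 0.02, 0, -0.001, 0, 255], [0, 0, 0.02, 0, 0, 0, 255], [0, 0, 0, 0, 0, 0, 255], [0, 0, 0, 0, 0, 0, 255], [0, 0, 0, 0, 0, 0, 255]]])

```text
clock: 19.3
tcp_pos: [0.498, -0.1947, 0.2336]
orientation: [-0.0, 0.987, -0.0, 0.161]
wrist_force: [0.2, -0.7, -2.6]
finger_gap: 0.049
grip_force: 63.1
```

```bash
python3 pad.py 0 -.0007
```

```text
tcp [ 0.498  -0.1947  0.2336] clock 19.3 F [ 0.2 -0.7 -2.6]
rot units [-0.0002 -0.     -0.0001]
shift units after turn [0.0004 0.0008 0.0171]  before turn [0.0004 0.0008 0.0171]
tool F [-0.6  0.7  2.5] T [-0.02 -0.42  0.04]
TCP in pad x,y,z mm [-1.8  0.2  6.5]
```

Aligned, about 4 mm above the pad. Now I'll creep in and watch force and moment.

>>> jog_arm(increments=[[[0, 0, 0.006, 0, 0, 0, 255], [0, 0, 0.006, 0, 0, 0, 255], [0, 0, 0, 0, 0, 0, 255], [0, 0, 0, 0, 0, 0, 255]]])

```text
clock: 19.7
tcp_pos: [0.4989, -0.1946, 0.2307]
orientation: [-0.0, 0.987, -0.0, 0.161]
wrist_force: [0.0, 0.0, -2.7]
finger_gap: 0.049
grip_force: 63.1
```

```bash
python3 pad.py 0 -.0007
```

```text
tcp [ 0.4989 -0.1946  0.2307] clock 19.7 F [ 0.   0.  -2.7]
rot units [-0.0002 -0.     -0.0002]
shift units after turn [0.0007 0.001  0.0051]  before turn [0.0007 0.001  0.0051]
tool F [-0.8 -0.   2.6] T [-0.05 -0.46  0.01]
TCP in pad x,y,z mm [-1.9  0.3  3.5]
```

>>> jog_arm(increments=[[[0, 0, 0.004, 0, 0, 0, 255], [0, 0, 0, 0, 0, 0, 255], [0, 0, 0, 0, 0, 0, 255]]])

```text
clock: 20.0
tcp_pos: [0.4992, -0.1947, 0.2298]
orientation: [-0.0, 0.987, -0.0, 0.161]
wrist_force: [0.6, -0.1, -1.8]
finger_gap: 0.049
grip_force: 63.1
```

```bash
python3 pad.py 0 -.0007
```

```text
tcp [ 0.4992 -0.1947  0.2298] clock 20.0 F [ 0.6 -0.1 -1.8]
rot units [-0.0002 -0.     -0.0002]
shift units after turn [0.0007 0.001  0.0012]  before turn [0.0007 0.001  0.0012]
tool F [0.  0.1 1.9] T [-0.04 -0.39  0.04]
TCP in pad x,y,z mm [-1.9  0.2  2.5]
```

>>> jog_arm(increments=[[[0.002, 0, 0.004, 0, 0, 0, 255], [0, 0, 0, 0, 0, 0, 255], [0, 0, 0, 0, 0, 0, 255]]])

```text
clock: 20.3
tcp_pos: [0.5001, -0.1946, 0.229]
orientation: [-0.0, 0.987, -0.0, 0.161]
wrist_force: [-0.0, -0.0, -2.6]
finger_gap: 0.0493
grip_force: 63.1
```

```bash
python3 pad.py 0 -.0007
```

```text
tcp [ 0.5001 -0.1946  0.229 ] clock 20.3 F [-0.  -0.  -2.6]
rot units [-0.0002 -0.     -0.0001]
shift units after turn [-0.0014  0.0011 -0.0029]  before turn [-0.0014  0.0011 -0.0029]
tool F [-0.9  0.   2.5] T [-0.01 -0.41  0.02]
TCP in pad x,y,z mm [-1.3  0.3  1.5]
```

>>> jog_arm(increments=[[[0, 0, 0.004, 0, 0, 0, 255], [0, 0, 0, 0, 0, 0, 255], [0, 0, 0, 0, 0, 0, 255]]])

```text
clock: 20.6
tcp_pos: [0.5003, -0.1947, 0.2287]
orientation: [-0.0, 0.987, -0.0, 0.161]
wrist_force: [-4.6, 0.7, 5.3]
finger_gap: 0.0489
grip_force: 64.1
```

```bash
python3 pad.py 0 -.0007
```

```text
tcp [ 0.5003 -0.1947  0.2287] clock 20.6 F [-4.6  0.7  5.3]
rot units [-0.     -0.0002 -0.0001]
shift units after turn [-0.0019  0.0007 -0.0042]  before turn [-0.0019  0.0007 -0.0042]
tool F [-2.7 -0.7 -6.4] T [ 0.44 -0.94 -0.05]
TCP in pad x,y,z mm [-1.2  0.2  1.2]
```

>>> jog_arm(increments=[[[0, 0, 0.003, 0, 0, 0, 255], [0, 0, 0, 0, 0, 0, 255], [0, 0, 0, 0, 0, 0, 255]]])

```text
clock: 20.9
tcp_pos: [0.5003, -0.1947, 0.2287]
orientation: [0.0, 0.987, -0.0, 0.161]
wrist_force: [-8.7, 1.4, 9.6]
finger_gap: 0.0494
grip_force: 65.0
```

```bash
python3 pad.py 0 -.0007; python3 -c "
from h import *
s=env.get_state();print(s['ft_torque'],s['orientation'].round(5))"
```

```text
tcp [ 0.5003 -0.1947  0.2287] clock 20.9 F [-8.7  1.4  9.6]
rot units [ 0.0001 -0.0002 -0.0002]
shift units after turn [-0.002   0.0007 -0.0043]  before turn [-0.002   0.0007 -0.0043]
tool F [ -5.2  -1.4 -11.9] T [ 0.63 -1.41 -0.04]
TCP in pad x,y,z mm [-1.2  0.2  1.1]
[0.58832431 1.40849988 0.24163769] [ 1.2000e-04  9.8694e-01 -2.6000e-04  1.6112e-01]
```

Contact is at the pad height expected, with about 12 N of push. The moment suggests the left edge bears first, so I'll relax the sideways load and roll a few tenths of a degree.

>>> jog_arm(increments=[[[-0.003, -0.001, 0, 0.002, 0, 0, 255], [0, 0, 0, 0, 0, 0, 255], [0, 0, 0, 0, 0, 0, 255]]])

```text
clock: 21.2
tcp_pos: [0.5003, -0.1947, 0.2288]
orientation: [-0.003, 0.987, 0.0, 0.162]
wrist_force: [-5.7, 1.8, 9.5]
finger_gap: 0.0489
grip_force: 64.8
```

```bash
python3 pad.py 0 -.0007; python3 -c "
from h import *
s=env.get_state();print(s['orientation'].round(5))"
```

```text
tcp [ 0.5003 -0.1947  0.2288] clock 21.2 F [-5.7  1.8  9.5]
rot units [-0.0017 -0.0007 -0.0001]
shift units after turn [-0.0021  0.0006 -0.004 ]  before turn [-0.0021  0.0006 -0.004 ]
tool F [ -2.3  -1.9 -10.8] T [ 0.24 -0.96  0.08]
TCP in pad x,y,z mm [-1.2  0.2  1.2]
[-2.7000e-03  9.8682e-01  3.5000e-04  1.6183e-01]
```

Flush: the residual moments put the centre of pressure well inside the pad face, and the net push is about 13 N. Let it settle, then hand in.

>>> jog_arm(increments=[[[0, 0, 0, 0, 0, 0, 255], [0, 0, 0, 0, 0, 0, 255], [0, 0, 0, 0, 0, 0, 255], [0, 0, 0, 0, 0, 0, 255], [0, 0, 0, 0, 0, 0, 255], [0, 0, 0, 0, 0, 0, 255]]])

```text
clock: 21.8
tcp_pos: [0.5003, -0.1947, 0.2287]
orientation: [-0.003, 0.987, 0.0, 0.162]
wrist_force: [-6.6, 2.2, 9.8]
finger_gap: 0.049
grip_force: 64.8
```

```bash
python3 pad.py 0 -.0007; python3 -c "
from h import *
print(ticket.hand_in())"
```

```text
tcp [ 0.5003 -0.1947  0.2287] clock 21.8 F [-6.6  2.2  9.8]
rot units [-0.0017 -0.0007 -0.0001]
shift units after turn [-0.0019  0.0008 -0.0042]  before turn [-0.0019  0.0008 -0.0042]
tool F [ -3.1  -2.2 -11.4] T [ 0.25 -1.01 -0.01]
TCP in pad x,y,z mm [-1.2  0.2  1.2]
the job is handed in; nothing more can be done
None
```

I handed the job in at about 22 s: both covers were pushed home, and the aluminium module is still gripped and pressed on the middle of the pad at about 13 N, plug end low. The hand-in returned no verdict, and flushness and centring rest on arm pose and force readings, because the module hid the pad from the wrist camera.

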